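Log a coffee portion and hold the bean dispenser open at the marker

TASK

Log a portion and then serve it at the coffee corner: first squeeze the trigger of the hand scanner that is clamped upside down in its stand fully in, and let it spring all the way back. Then pull the bean dispenser's sprung shutter out by its upright post until the pointer bar at the foot of the post is level with the little fin of the marker clip on the rail beside it, and keep it there: finish while still holding the post with the fingers at the mark. Leave the mugs and the jar standing where they are.

Things in the scene. Friction and masses are not known exactly. Their poses are not given: they have to be found in the camera images.
- scanner: Hand scanner clamped upside down in a fixed stand: white scan head 50 to 96 mm above the worktop, pistol grip straight up from it, top at 174 mm. Origin on the worktop under the grip's centre, z up. Grip 34 mm (x) by 28 mm (y, -14 to +14); black trigger on its -y side. The head is 62 mm (x) by 120 mm (y, -70 to +50); stand base 120 by 130 mm.
- trigger (a joint): Trigger angle, rad: 0 sprung out, 0.30 fully in at its stop. Hinge along the scanner's x, 116 mm up, 22 mm to -y of the grip's axis; blade 20 mm wide, up to 170 mm. Pinch blade and grip together from above along the scanner's y: at 156 mm height the pair spans y -40 to +14 mm released, -27 to +14 squeezed; 3 N to start, 8 N fully in. Springs back when freed.
- trigger_face (a point): Middle of the trigger blade's outer face, about 40 mm above its hinge (156 mm above the worktop when released); moves with the trigger.
- dispenser: Fixed bean dispenser. Origin on the worktop under the post's home; z up; the shutter pulls out along -y. Round white hopper (110 mm wide, wooden lid, top at 324 mm) centred at y +160 mm; housing front at y +110, column to y +273. Base plate 130 mm wide, y -100 to +280. Marker rail along y at x +52 mm, top 129 mm up; clip top 141 mm.
- shutter (a joint): Shutter slide in m: 0 home (sprung shut), grows as it is pulled out along the dispenser's -y, stop at 0.080. A spring pulls it back with about 4 N at home and 12 N at 0.060; it snaps home when freed.
- post (a point): Upright dark wooden post on the shutter's outer end, 18 mm in diameter, from 138 to 196 mm above the worktop; take it from above. This point is its middle (167 mm up), axes as the dispenser's; moves with the shutter. From its foot a flat steel slide (26 mm wide) runs to the housing and a thin pointer bar (5 mm) towards the rail (+x), tops at 138 mm.
- mark (a point): Top middle of the thin upright steel fin on the black marker clip (16 mm) on the rail, 137 mm above the worktop; axes as the dispenser's. It lies 25 to 60 mm further out (-y of the dispenser) than the post at home. The post is at the mark when both have the same y in the dispenser's frame (52 mm apart in x).
- mug_under: White mug under the dispenser's spout, on its base plate: 86 mm wide, 92 mm tall, open top; origin at the centre of its underside. Leave alone.
- mug_a: White mug on the worktop beyond the work, 86 mm wide, 92 mm tall; origin at the centre of its underside. Leave alone.
- mug_b: Another such mug. Leave alone.
- jar: Amber jar with a wooden cap, 70 mm wide, 110 mm tall; origin at the centre of its underside. Leave alone.
Things that resemble listed ones, but are neither listed nor needed, are in the scene too. What is shaped like the scanner but green or red is not meant.

How it is judged (in metres and radians):
On the way, in this order (a step that is already met when the one before it is completed fails the run):
1. the scanner's trigger is squeezed fully in, the shutter still home (value of joint trigger above 0.25 rad and value of joint shutter below 0.008 m), for 0.1 s.
2. the trigger has sprung all the way back, the shutter still home (value of joint trigger below 0.03 rad and value of joint shutter below 0.008 m), for 0.1 s.
3. the shutter is pulled out to the mark (y of post in the frame of mark between -0.006 and 0.006 m), for 0.3 s.
At the end, for the whole second after the job is handed in: The fingers still hold the post (over 2 N of contact) with the shutter at rest within 6 mm of the mark along the pull direction, the trigger is released (under 0.03 rad), and the mugs and the jar stand upright within 15 mm of where they were (all of step 3 and velocity of joint shutter between -0.01 and 0.01 m/s and contact force between shutter and the fingers above 2 N and value of joint trigger below 0.03 rad and distance of each of mug_under, mug_a, mug_b, jar from where it was at the start of the episode below 0.015 m and angle between each of mug_under, mug_a, mug_b, jar's own z axis and vertical below 0.15 rad); the arm keeps its last pose, push and grip.
It fails at once if the mug under the spout is knocked over or pushed away (distance of mug_under from where it was at the start of the episode above 0.03 m or angle between mug_under's own z axis and vertical above 0.4 rad).
It fails at once if a mug is knocked over or pushed away (distance of mug_a from where it was at the start of the episode above 0.03 m or angle between mug_a's own z axis and vertical above 0.4 rad).
It fails at once if a mug is knocked over or pushed away (distance of mug_b from where it was at the start of the episode above 0.03 m or angle between mug_b's own z axis and vertical above 0.4 rad).
It fails at once if the jar is knocked over or pushed away (distance of jar from where it was at the start of the episode above 0.03 m or angle between jar's own z axis and vertical above 0.4 rad).
It also fails if it takes over 54 s, if anything falls off the work surface, if the arm or the gripper's body presses on something with over 40 N, if the wrist force passes 120 N, or if a joint passes its speed limit or range.

ROBOT

A 7-joint arm with a two-finger parallel gripper is mounted at the origin on the work surface. World frame = base frame: x ahead of the robot, y to its left, z up, the work surface at z = 0. Lengths are in mm, angles in rad, forces in N, time in s.
With the tool pointing down it reaches from about 400 to 875 mm from the base axis. Payload 4.4 kg.
Tool frame: the origin (TCP) lies at the very end of the fingers, on their centre line; the grasp point (between the pads) lies 19 mm behind it; z points along the fingers, y is the direction in which the jaws open and shut (so a half turn about z gives the same grasp; the last joint's range is limited). The gripper opens to 85 mm and grips with 20 to 120 N. Pads are 22 mm wide; open, the fingers measure 114 mm over their backs; the gripper's body (76 mm by 85 mm) begins 54 mm behind the grasp point. The pads swing forward as they close: fully open they stand 13 mm farther back than shut.
Start: joints at [1.114, 0.628, 0.038, 1.517, -0.027, 0.996, -0.02], TCP at [247.633, -600.996, 193.713] pointing down, gripper open.
Joint ranges: [-3.06, 3.06], [-0.37, 2.12], [-1.25, 1.32], [0.18, 2.47], [-1.1, 4.24], [0.23, 1.98], [-2.94, 2.94]. Speed limits (rad/s): [2.57, 2.57, 3.14, 3.14, 3.14, 3.14, 3.14].

INTERFACE

Orientations are given as [roll, pitch, yaw] about the fixed x, y, z axes, in that order (R = Rz(yaw) Ry(pitch) Rx(roll)).
In Python, from cell import read_state, get_image, finish_job gives the robot as it stands.
- The arm moves only by the tool carry_out, never from a script. Its argument "series" is a list that holds one entry, the list of rows, each a list of 7 numbers: the shift along the tool's x, y, z in cm, then the turn, a rotation vector about the tool's x, y, z in rad, then the finger opening in cm, from 0 to 8.54. In form: [[[x, y, z, wx, wy, wz, grip], ...]]. A call has 1 to 5 rows; each row is the pose to reach, as a shift and turn from the pose commanded when the call began, along the tool's axes at that moment; what a row does not reach only later rows make up. A row lasts 1/12 s, in which the tool goes at most 41.7 mm and 7.16 degrees, less where a joint would pass 70% of its speed; a pose out of reach is approached as far as the arm can. A call with a gripper value outside its range is refused whole. The fingers move at their own pace and stop on an object; the grip force is fixed at half the most. Time passes only in rows, so rows that repeat a pose let the fingers close. It gives the time, the measured TCP pose, the force and the opening at its end, in the units of the state.
- read_state(): the state, without advancing time (a new reading comes with each control period).
- get_image(name): name is "side" or "top" or "wrist"; returns a dict with "img" (384x512x3 uint8, blue, green, red), "z_map" (384x512 float32, mm along the optical axis (not along the pixel's ray), 0 where there is no reading), "mtx" (3x3 intrinsics, pixels), "dist" ([k1, k2, p1, p2, k3] as OpenCV has them; the pictures are not rectified), "T" (4x4, takes a point from camera to world coordinates); the wrist camera has in their place "T_tool_cam" (4x4, takes a point from camera to tool coordinates, whose origin is the TCP and whose axes are the flange's). Camera axes: x right, y down, z forward; pixel columns grow to the right and rows downward; lengths in mm; the calibration is good to about 2 mm. A picture is of the moment at which its call begins: read the wrist's pose just before it.
- finish_job(): hands the job in, once; it reports no verdict.
The state is a dict: "clock": time; "qpos": joint angles; "qd": joint speeds; "tau": joint torques, N m; "eef_pos": TCP position; "tool_rot": TCP orientation; "force": force on the tool from outside, world axes, zero at the start; "torque": the same for the moment, N m; "width": finger opening in mm.
Only numpy, scipy, OpenCV 4.12 (cv2) and the standard library are available. Lean on these libraries where they do the work, as an engineer would, in place of code of your own. Each camera call takes 0.05 s, during which the arm holds its last target.

## Working session

There is one attempt and no reset: what is moved stays moved. The work goes in short steps, Python scripts to look and compute and a tool call to move; the robot and the scene stay as the last step left them, time stands still between calls to the robot, and variables do not carry over. Pictures are saved under pics/ and viewed, and the job is handed in when it is done.

Besides the shell and the picture viewer there is one more tool, called after ">>>" as name([rows], argument=value, ...), one row to a line, values as JSON. carry_out: Moves the arm, as the interface text tells. Its arguments: {"type":"object","properties":{"series":{"type":"array","items":{"type":"array","items":{"type":"array","items":{"type":"number"}}}}},"required":["series"]}

```bash
ls; mkdir -p pics; python3 - <<'E'
from cell import read_state,get_image
import cv2,pickle
print(read_state())
for n in ("side","top","wrist"):
    d=get_image(n); pickle.dump(d,open(f"{n}0.pkl","wb")); cv2.imwrite(f"pics/{n}0.png",d["img"])
    print(n,d["mtx"].tolist(),d["dist"]); print(d.get("T",d.get("T_tool_cam")))
E
```

```text
pics
{'clock': 0.0, 'qpos': array([ 1.11420271,  0.62935842,  0.03847146,  1.51836817, -0.02700002,
        0.99631426, -0.02000461]), 'qd': array([ 1.57741012e-04, -5.43863295e-05, -6.00672722e-04,  5.74401761e-04,
       -2.18998853e-03,  6.35951370e-05, -1.21662607e-03]), 'tau': array([ 1.00495723e-03, -5.63402724e+01,  1.22570615e+00, -1.93441415e+01,
        1.08027802e-02,  1.06234686e-02, -1.36320412e-05]), 'eef_pos': array([ 247.34019477, -600.3394958 ,  192.78169287]), 'tool_rot': array([-3.13966380e+00,  4.36095709e-05,  3.90765164e-01]), 'force': array([ 0.08686658,  0.02402014, -0.44477219]), 'torque': array([-0.03923003,  0.02741626, -0.00498402]), 'width': 85.69720586230487}
side [[399.5720420220165, 0.0, 253.9775120768747], [0.0, 399.5720420220165, 186.6163638354045], [0.0, 0.0, 1.0]] [-0.08170181  0.          0.          0.          0.        ]
[[-7.34271703e-01 -4.28727045e-01  5.26344172e-01 -3.29917813e+01]
 [-6.78826452e-01  4.70902362e-01 -5.63423121e-01  7.40019238e+02]
 [-6.30198354e-03 -7.71002001e-01 -6.36801538e-01  8.99474374e+02]
 [ 0.00000000e+00  0.00000
[... 215 characters left out ...]
72201188e-02 -9.97304367e-01  7.13264792e-02  5.71468534e+02]
 [-9.99447120e-01 -1.91985326e-02 -2.71453503e-02  7.72040466e+01]
 [ 2.84415401e-02 -7.08195980e-02 -9.97083579e-01  1.10142753e+03]
 [ 0.00000000e+00  0.00000000e+00  0.00000000e+00  1.00000000e+00]]
wrist [[272.41113179150847, 0.0, 251.8568436831526], [0.0, 272.41113179150847, 187.5941963678108], [0.0, 0.0, 1.0]] [0.0048538 0.        0.        0.        0.       ]
[[-4.70455924e-04 -9.63169513e-01 -2.68894528e-01  6.78434010e+01]
 [ 9.99999884e-01 -4.26154807e-04 -2.23122993e-04 -7.69916014e-01]
 [ 1.00314569e-04 -2.68894601e-01  9.63169603e-01 -1.81415952e+02]
 [ 0.00000000e+00  0.00000000e+00  0.00000000e+00  1.00000000e+00]]
```

View pics/side0.png

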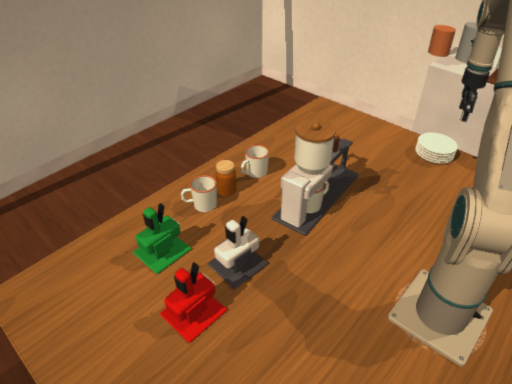

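View pics/top0.png

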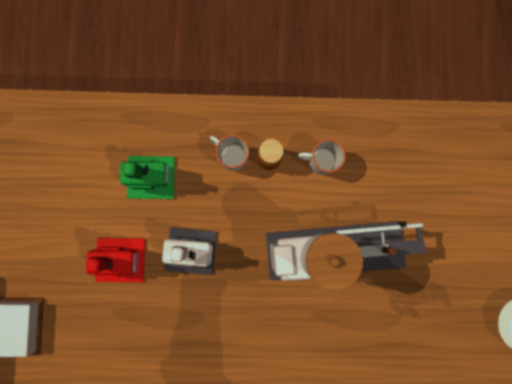

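View pics/wrist0.png

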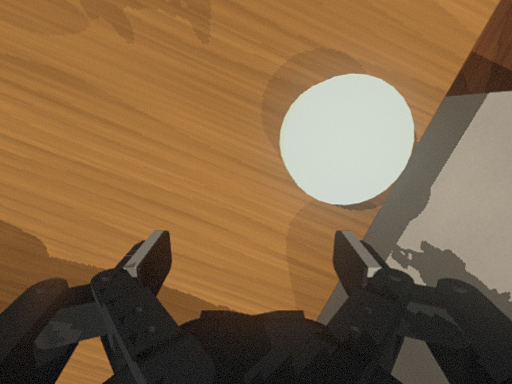

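The side view shows the white scanner at about (238,245), between the green and red ones, and the dispenser at (315,180). The top view puts the scanner at (190,252) and the dispenser from 270 to 425 with the post near (392,250).

```bash
cat > h.py <<'E'
import numpy as np,cv2,pickle
def bp(d,u,v,z=None,T=None):
    """pixel->world by depth map, or on plane height z"""
    p=cv2.undistortPoints(np.array([[[u,v]]],float),d["mtx"],d["dist"])[0,0]
    r=np.array([p[0],p[1],1.]); T=d["T"] if T is None else T
    if z is None:
        q=r*d["z_map"][int(round(v)),int(round(u))]
    else:
        w=T[:3,:3]@r; q=r*((z-T[2,3])/w[2])
    return T[:3,:3]@q+T[:3,3]
def cloud(d,T=None):
    T=d["T"] if T is None else T
    h,w=d["z_map"].shape
    uv=np.stack(np.meshgrid(np.arange(w),np.arange(h)),-1).reshape(-1,1,2).astype(float)
    p=cv2.undistortPoints(uv,d["mtx"],d["dist"]).reshape(-1,2)
    q=np.c_[p,np.ones(len(p))]*d["z_map"].reshape(-1,1)
    return (q@T[:3,:3].T+T[:3,3]).reshape(h,w,3)
def crop(d,x0,y0,x1,y1,s,fn):
    c=cv2.resize(d["img"][y0:y1,x0:x1],None,fx=s,fy=s,interpolation=cv2.INTER_CUBIC); cv2.imwrite(fn,c)
E
python3 - <<'E'
from h import *
t=pickle.load(open("top0.pkl","rb"));s=pickle.load(open("side0.pkl","rb"))
crop(t,150,215,250,290,8,"pics/tscan.png")
crop(t,345,205,445,280,8,"pics/tdisp.png")
crop(s,200,205,280,265,10,"pics/sscan.png")
E
```

```text
(no output)
```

View pics/tscan.png

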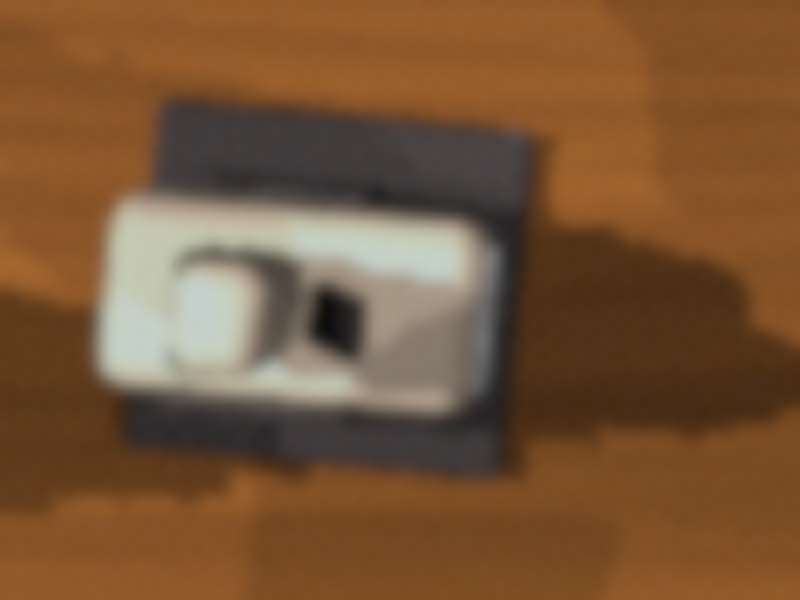

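View pics/tdisp.png

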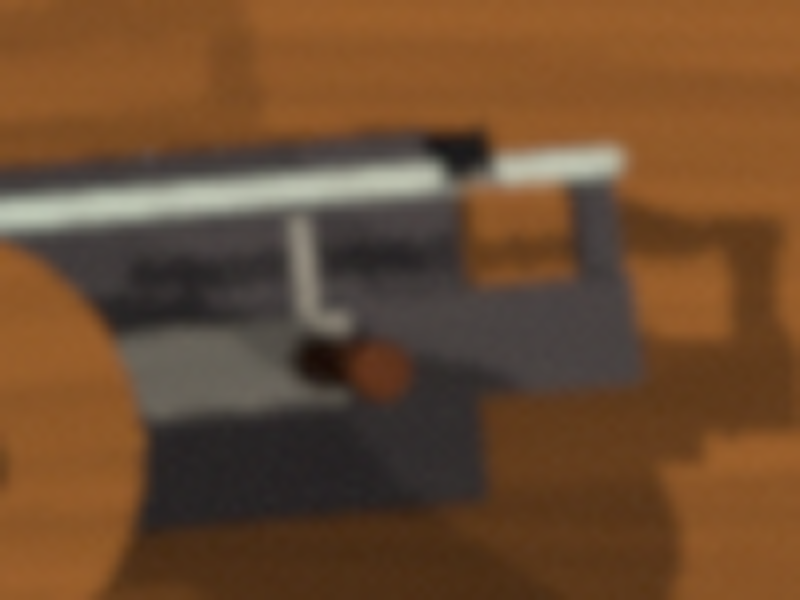

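View pics/sscan.png

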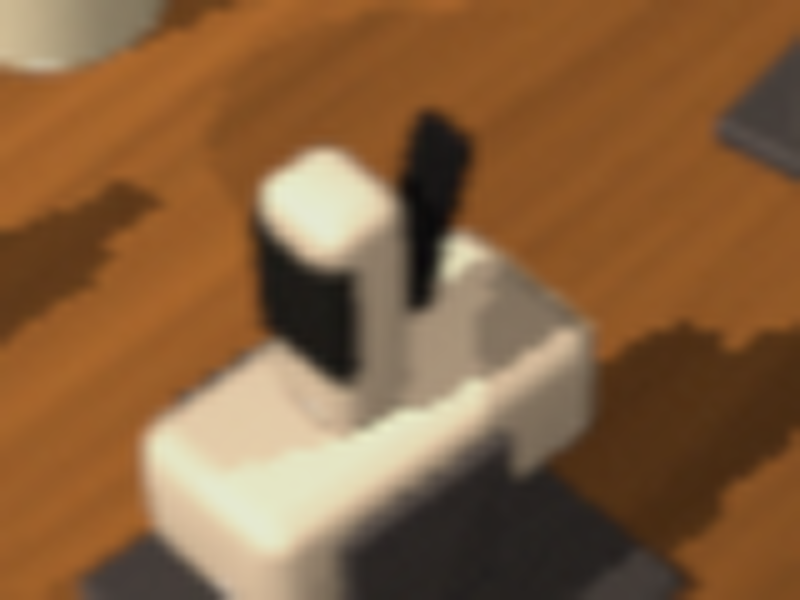

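```bash
python3 - <<'E'
from h import *
np.set_printoptions(precision=1,suppress=True)
t=pickle.load(open("top0.pkl","rb"));s=pickle.load(open("side0.pkl","rb"))
P=lambda a,b,z:bp(t,150+a/8-.44,215+b/8-.44,z)
D=lambda a,b,z:bp(t,345+a/8-.44,205+b/8-.44,z)
print("grip",P(217,318,174),"depth",P(217,318,None),"trigtop",P(330,318,170),P(330,318,None))
hc=[P(*c,96) for c in((112,197),(485,218),(465,412),(97,383))];print("head",np.array(hc),np.mean(hc,0))
b=[P(*c,z) for c,z in(((165,103),12),((533,135),12),((503,470),12),((125,440),12))]
print("base",np.array(b),np.mean(b,0))
for q in(hc,b):
  e=q[1]-q[0];print(np.degrees(np.arctan2(e[1],e[0])),end=' ');e=q[2]-q[3];print(np.degrees(np.arctan2(e[1],e[0])))
print("post",D(380,370,196),D(380,370,None))
print("rail",D(10,213,129),D(620,160,129),"clip",D(458,150,141))
e=D(620,160,129)-D(10,213,129);print(np.degrees(np.arctan2(e[1],e[0])))
C=cloud(t)
for q,nm in((C,"top"),(cloud(s),"side")):
  m=(q[...,2]>160)&(q[...,2]<180)&(q[...,1]>100)&(q[...,1]<330)&(q[...,0]>350)&(q[...,0]<550)
  print(nm,"pts z160-180",q[m])
  m=(q[...,2]>145)&(q[...,2]<200)&(q[...,1]>-370)&(q[...,1]<-230)&(q[...,0]>380)&(q[...,0]<480)
  print(nm,"post",q[m])
for u,v in((232,153),(271,151),(327,157)): print("obst",bp(t,u,v,100))
E
```

```text
grip [506.9 239.5 174. ] depth [506.9 239.5 174. ] trigtop [507.1 207.4 170. ] [506.1 209.3 156.6]
head [[538.8 287.2  96. ]
 [534.1 169.9  96. ]
 [473.2 174.6  96. ]
 [480.7 289.9  96. ]] [506.7 230.4  96. ]
base [[568.4 287.9  12. ]
 [559.5 162.   12. ]
 [445.7 169.3  12. ]
 [454.  297.6  12. ]] [506.9 229.2  12. ]
-92.3085840888311 -93.67983913014886
-94.00874381720436 -93.7343937744473
post [ 524.  -257.2  196. ] [ 524.1 -256.9  196.9]
rail [ 566.9 -167.   129. ] [ 586.7 -357.7  129. ] clip [ 588.6 -302.2  141. ]
-84.08136572514422
top pts z160-180 [[523.  250.8 161.7]
 [523.2 247.6 166.4]
 [523.4 244.9 168.5]
 [523.5 242.4 169.4]
 [523.5 240.1 169.6]
 [523.4 238.2 167.2]
 [523.4 236.  166.2]
 [523.6 233.2 169.3]
 [523.2 232.3 160.6]
 [520.5 253.3 160.7]
 [521.  249.4 169.2]
 [521.2 246.5 172.4]
 [521.2 244.5 170.5]
 [521.3 241.7 173. ]
 [521.3 239.6 171.9]
 [521.2 237.7 169.7]
 [521.4 235.  171.8]
 [521.3 233.1 169.1]
 [521.2 231.  167.7]
 [521.2 228.8 166.9]
 [518.6 251.9 167.5]
 [518.9 248.5 173.4]
 [518.9 246.4 172.2]
 [519.  244.  172.8]
 [519.  241.6 173.3]
 [519.2 238.9 17
[... 6210 characters left out ...]
 [505.8 254.7 165.7]
 [502.5 254.2 167.6]
 [498.9 254.  169.9]
 [497.9 251.5 168.7]
 [494.7 251.  170.5]
 [494.1 248.1 168.8]
 [494.3 244.4 165.9]
 [491.1 243.9 167.7]
 [491.3 240.1 164.7]
 [506.9 253.9 160.7]
 [499.4 257.2 168.3]
 [499.  254.2 166.4]
 [495.6 253.9 168.5]
 [493.5 252.3 168.7]
 [495.5 247.  163.3]
 [493.1 245.7 164. ]
 [492.8 242.5 161.8]
 [504.7 256.2 160.3]
 [501.3 255.7 162.3]
 [498.1 255.2 164.1]
 [495.  254.6 165.8]
 [494.3 251.7 164.1]
 [491.2 251.2 165.8]
 [493.4 245.6 160. ]
 [497.6 255.9 161.3]
 [495.4 254.4 161.7]
 [493.1 253.  162.2]
 [491.8 250.8 161.5]
 [496.  257.5 160. ]]
side post []
obst [761.6 119.7 100. ]
obst [769.1  19.6 100. ]
obst [ 756.7 -125.2  100. ]
```

Both fixtures are located well enough to start: the scanner origin is about (507,241) with yaw about -3.7°, and the post is at (524,-257). Next I work out the move deltas.

```bash
cat >> h.py <<'E'
from scipy.spatial.transform import Rotation as Ro
def delta(p,yaw_deg=None,st=None):
    """tool-axes shift (cm) & rotvec from measured pose to target world p, tool down"""
    from cell import read_state
    s=st or read_state(); R=Ro.from_euler('xyz',s["tool_rot"])
    d=R.inv().apply(np.array(p)-s["eef_pos"])/10
    w=None
    if yaw_deg is not None: w=(R.inv()*Ro.from_euler('xyz',[np.pi,0,np.radians(yaw_deg)])).as_rotvec()
    print("t",round(float(s["clock"]),2),"pos",np.round(s["eef_pos"],1),"rot",np.round(s["tool_rot"],3),"F",np.round(s["force"],1),"w",round(float(s["width"]),1))
    print("delta cm",np.round(d,2),"rot",None if w is None else np.round(w,3))
    return d
E
python3 -c "
from h import *
delta([450,-250,370],-3.7)"
```

```text
t 0.15 pos [ 247.4 -600.5  193. ] rot [-3.14   0.     0.391] F [ 0.2 -0.5 -0.8] w 85.7
delta cm [ 32.08 -24.72 -17.66] rot [-0.001  0.     0.455]
```

>>> carry_out([
  [[2.7, -2.1, -2.0, 0, 0, 0.08, 8.54], [5.4, -4.2, -4.0, 0, 0, 0.16, 8.54], [8.1, -6.3, -6.0, 0, 0, 0.24, 8.54], [10.8, -8.4, -8.0, 0, 0, 0.32, 8.54], [13.5, -10.5, -10.0, 0, 0, 0.4, 8.54]],
])

```text
clock: 0.57
eef_pos: [332.9, -450.8, 294.3]
tool_rot: [-3.141, 0.0, -0.014]
force: [1.3, 0.8, 0.4]
width: 85.4
```

```bash
python3 -c "
from h import *
delta([450,-250,370],-3.7)"
```

```text
t 0.57 pos [ 332.9 -450.8  294.3] rot [-3.141  0.    -0.014] F [1.3 0.8 0.4] w 85.4
delta cm [ 11.44 -20.24  -7.56] rot [-0.001  0.     0.051]
```

>>> carry_out([
  [[1.8, -3.2, -1.7, 0, 0, 0.05, 8.54], [3.6, -6.4, -3.4, 0, 0, 0.05, 8.54], [5.4, -9.6, -5.1, 0, 0, 0.05, 8.54], [7.2, -12.8, -6.8, 0, 0, 0.05, 8.54], [9.0, -16.4, -7.6, 0, 0, 0.05, 8.54]],
])

```text
clock: 0.98
eef_pos: [425.0, -288.8, 371.8]
tool_rot: [3.14, -0.003, -0.06]
force: [0.9, -0.8, -0.1]
width: 85.4
```

```bash
python3 -c "
from h import *
delta([500,228,372],-3.7)"
```

```text
t 0.98 pos [ 425.  -288.8  371.8] rot [ 3.14e+00 -3.00e-03 -6.00e-02] F [ 0.9 -0.8 -0.1] w 85.4
delta cm [  4.37 -52.03  -0.12] rot [ 0.002 -0.003  0.004]
```

>>> carry_out([
  [[0.3, -4.1, 0, 0, 0, 0, 8.54], [0.6, -8.2, 0, 0, 0, 0, 8.54], [0.9, -12.3, 0, 0, 0, 0, 8.54], [1.2, -16.4, 0, 0, 0, 0, 8.54], [1.5, -20.5, 0, 0, 0, 0, 8.54]],
])

```text
clock: 1.4
eef_pos: [450.7, -83.6, 369.8]
tool_rot: [3.142, -0.0, -0.059]
force: [1.2, -0.3, 0.5]
width: 85.5
```

>>> carry_out([
  [[0.3, -4.1, 0, 0, 0, 0, 8.54], [0.7, -8.2, 0, 0, 0, 0, 8.54], [1.0, -12.3, 0, 0, 0, 0, 8.54], [1.4, -16.4, 0, 0, 0, 0, 8.54], [1.8, -20.5, 0, 0, 0, 0, 8.54]],
])

```text
clock: 1.82
eef_pos: [480.8, 119.9, 369.8]
tool_rot: [3.141, -0.0, -0.059]
force: [0.2, -0.2, 0.2]
width: 85.4
```

```bash
python3 -c "
from h import *
delta([507,235,230],-3.7)"
```

```text
t 1.82 pos [480.8 119.9 369.8] rot [ 3.141 -0.    -0.059] F [ 0.2 -0.2  0.2] w 85.4
delta cm [  1.93 -11.65  13.98] rot [ 0.    -0.     0.005]
```

>>> carry_out([
  [[0.6, -3.9, 0.5, 0, 0, 0.005, 8.54], [1.2, -7.0, 2.8, 0, 0, 0.005, 8.54], [1.6, -10.0, 5.5, 0, 0, 0.005, 8.54], [1.9, -11.6, 9.0, 0, 0, 0.005, 8.54], [1.9, -11.6, 13.0, 0, 0, 0.005, 8.54]],
])

```text
clock: 2.23
eef_pos: [507.6, 238.8, 239.2]
tool_rot: [-3.136, -0.003, -0.058]
force: [0.3, 0.0, -0.3]
width: 85.8
```

```bash
python3 - <<'E'
from h import *
from cell import *
s=read_state();d=get_image("wrist");d["st"]=s;pickle.dump(d,open("w1.pkl","wb"));cv2.imwrite("pics/w1.png",d["img"])
delta([507,234.5,135],-3.7)
E
```

```text
t 2.28 pos [501.9 232.9 230.5] rot [ 3.136  0.012 -0.06 ] F [-2.4 -2.  -6.1] w 85.2
delta cm [ 0.61 -0.24  9.54] rot [0.005 0.012 0.005]
```

View pics/w1.png

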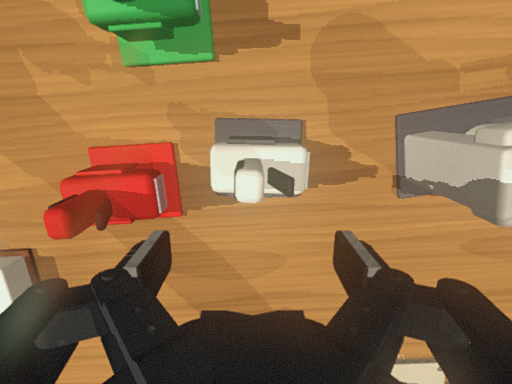

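The wrist view shows the white grip top at (249,183) with the trigger at (280,180), roughly centred on the jaws. I cross-check against wrist depth once the arm has settled.

>>> carry_out([
  [[0, 0, 0, 0, 0, 0, 8.54], [0, 0, 0, 0, 0, 0, 8.54], [0, 0, 0, 0, 0, 0, 8.54]],
])

```text
clock: 2.53
eef_pos: [508.7, 232.7, 242.2]
tool_rot: [-3.14, -0.004, -0.066]
force: [-0.2, -0.2, 1.0]
width: 85.2
```

```bash
python3 - <<'E'
from h import *
from cell import *
np.set_printoptions(precision=1,suppress=True)
s=read_state();d=get_image("wrist")
R=Ro.from_euler('xyz',s["tool_rot"]).as_matrix();W=np.eye(4);W[:3,:3]=R;W[:3,3]=s["eef_pos"]
T=W@d["T_tool_cam"];C=cloud(d,T)
x,y,z=C[...,0],C[...,1],C[...,2]
m=(z>171)&(z<178)&(x>470)&(x<540)&(y>180)&(y<290)
print("grip top",C[m].min(0),C[m].max(0),C[m].mean(0))
m=(z>93)&(z<99)&(x>450)&(x<560)&(y>150)&(y<310)
print("head top",np.percentile(C[m],[1,50,99],axis=0))
e=m.astype(np.uint8)*255
pts=C[m][:,:2].astype(np.float32);print(cv2.minAreaRect(pts))
m=(z>145)&(z<=172)&(x>470)&(x<540)&(y>180)&(y<224)
print("trig",np.percentile(C[m],[1,50,99],axis=0))
delta([507,234.5,135],-3.7)
E
```

```text
grip top [492.  202.9 171. ] [522.4 255.5 177. ] [507.9 242.1 174.1]
head top [[477.  176.8  93.3]
 [515.6 226.7  96.6]
 [536.4 289.3  98.6]]
((506.4701843261719, 233.07269287109375), (115.33451843261719, 57.39252471923828), 85.328369140625)
trig [[495.3 200.5 146. ]
 [505.5 207.8 165. ]
 [514.  215.1 171.4]]
t 2.58 pos [508.8 232.8 242.4] rot [-3.1 -0.  -0.1] F [0.  0.6 0.2] w 85.1
delta cm [-0.2 -0.1 10.7] rot [-0. -0. -0.]
```

>>> carry_out([
  [[-0.2, -0.2, 2.2, 0, 0, 0, 8.54], [-0.2, -0.2, 4.4, 0, 0, 0, 8.54], [-0.2, -0.2, 6.6, 0, 0, 0, 8.54], [-0.2, -0.2, 8.8, 0, 0, 0, 8.54], [-0.2, -0.2, 10.7, 0, 0, 0, 8.54]],
])

```text
clock: 3.0
eef_pos: [506.7, 234.9, 133.9]
tool_rot: [-3.14, -0.004, -0.065]
force: [-0.5, 0.0, -0.2]
width: 85.5
```

>>> carry_out([
  [[0, 0, 0, 0, 0, 0, 8.54], [0, 0, 0, 0, 0, 0, 8.54], [0, 0, 0, 0, 0, 0, 7.0]],
])

```text
clock: 3.25
eef_pos: [506.8, 235.3, 134.9]
tool_rot: [-3.14, -0.003, -0.065]
force: [1.1, -0.4, 0.5]
width: 75.6
```

```bash
python3 - <<'E'
from h import *
from cell import *
delta([507,235,135],-3.7)
d=get_image("side");crop(d,190,190,290,265,8,"pics/s2.png")
E
```

```text
t 3.25 pos [506.8 235.3 134.9] rot [-3.14e+00 -3.00e-03 -6.50e-02] F [ 1.1 -0.4  0.5] w 75.6
delta cm [ 0.02  0.03 -0.01] rot [-0.002 -0.003 -0.   ]
```

View pics/s2.png

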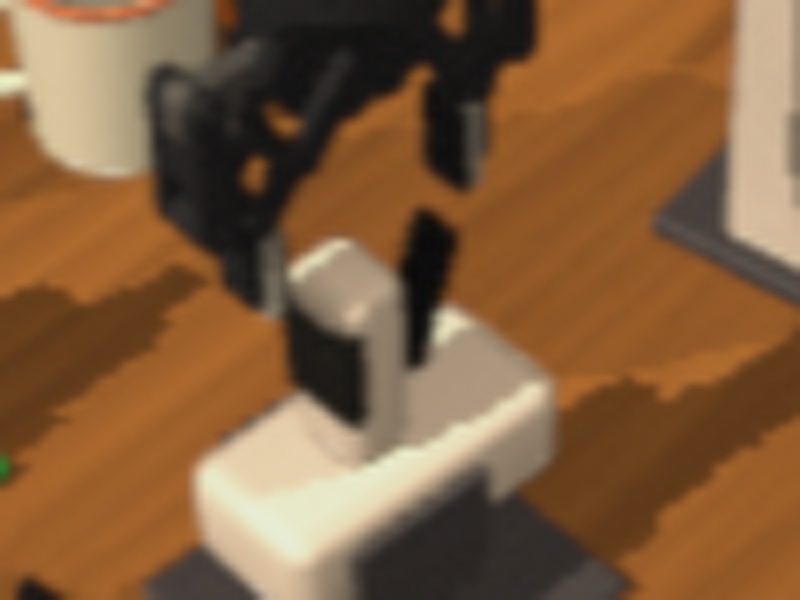

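The fingertips appear high or to the far side of the grip in this view, at crop (265,310) and (465,185). I check with depth.

```bash
python3 - <<'E'
from h import *
from cell import *
np.set_printoptions(precision=1,suppress=True)
d=get_image("side");delta([507,235,135],-3.7)
C=cloud(d)
for a,b in((262,300),(270,270),(465,175),(470,130),(340,260),(430,230)): 
  u=190+a/8;v=190+b/8;print(a,b,C[int(v),int(u)])
crop(d,190,190,290,265,8,"pics/s3.png")
E
```

```text
t 3.35 pos [506.7 235.4 134.8] rot [-3.1 -0.  -0.1] F [-0.7 -0.1 -0.4] w 69.7
delta cm [ 0.  0. -0.] rot [-0. -0. -0.]
262 300 [501.8 284.6 194.3]
270 270 [503.8 278.7 202.6]
465 175 [494.7 198.5 193.6]
470 130 [496.7 196.1 208.2]
340 260 [512.  240.9 173.1]
430 230 [504.6 207.7 168.5]
```

View pics/s3.png

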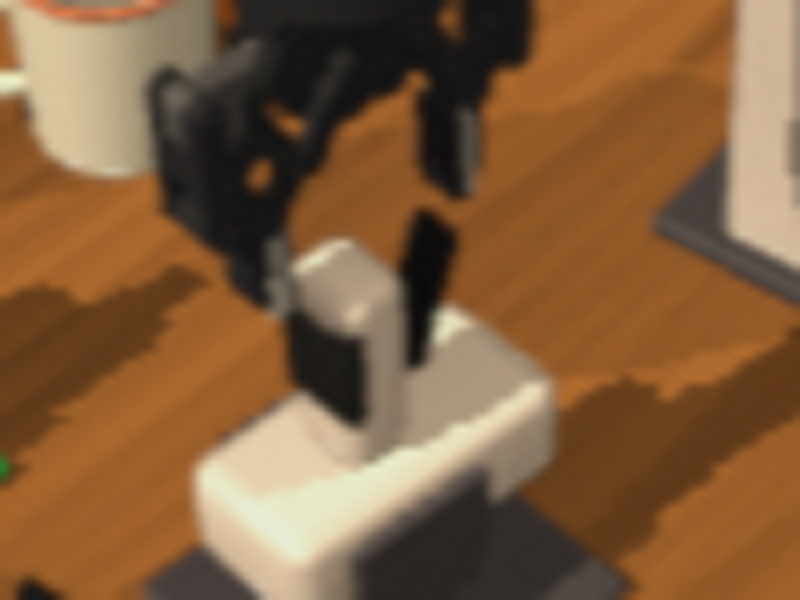

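```bash
python3 - <<'E'
from h import *
from cell import *
np.set_printoptions(precision=1,suppress=True)
s=read_state()
d=get_image("wrist");cv2.imwrite("pics/w3.png",d["img"])
C=cloud(d,d["T_tool_cam"])
for u,v in((165,235),(160,265),(340,235),(350,265),(345,250),(150,250)): print(u,v,C[v,u])
# tool origin projected
q=np.linalg.inv(d["T_tool_cam"])@np.array([0,0,0,1.]);print("tcp px",q[:3],d["mtx"]@(q[:3]/q[2]))
s2=get_image("side");cv2.imwrite("pics/s4.png",s2["img"])
delta([507,235,135],-3.7)
E
```

```text
165 235 [ 10.6 -42.2 -61.7]
160 265 [  8.2 -37.5 -84.3]
340 235 [  6.   45.  -52.1]
350 265 [ 11.1  36.9 -89.1]
345 250 [  9.8  39.7 -75.1]
150 250 [  5.8 -47.7 -67.6]
tcp px [  0.6  16.3 192.9] [252.7 210.6   1. ]
t 3.45 pos [506.1 235.2 134.2] rot [-3.1 -0.  -0.1] F [ 0.4  0.  -0.8] w 69.7
delta cm [ 0.1  0.  -0.1] rot [-0. -0.  0.]
```

View pics/w3.png

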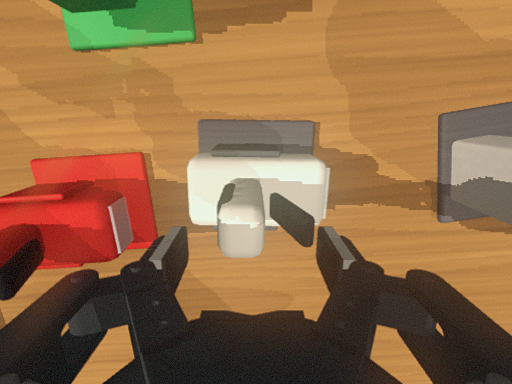

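View pics/s4.png

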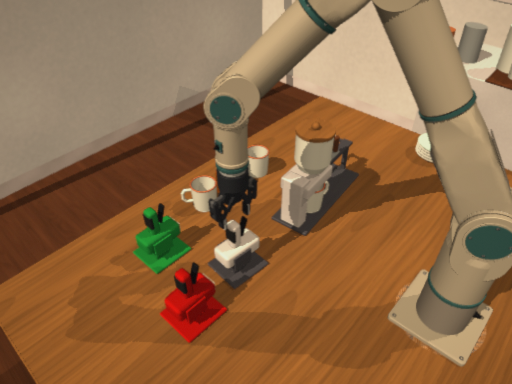

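Both cameras put the fingertips about 50–60 mm above the reported TCP: the side depth gives about z=190 with the TCP at 135, and the wrist depth puts the tips at tool z of about -55. I'll trust what the cameras see. I reopen the jaws and measure the tip position more closely before descending further.

>>> carry_out([
  [[0, 0, 0, 0, 0, 0, 8.54], [0, 0, 0, 0, 0, 0, 8.54], [0, 0, 0.5, 0, 0, 0, 8.54], [0, 0, 1.0, 0, 0, 0, 8.54], [0, 0, 1.0, 0, 0, 0, 8.54]],
])

```text
clock: 3.87
eef_pos: [504.3, 234.4, 121.5]
tool_rot: [3.14, 0.002, -0.064]
force: [0.4, -0.5, -1.6]
width: 85.6
```

```bash
cat > tips.py <<'E'
from h import *
from cell import *
np.set_printoptions(precision=1,suppress=True)
def tips(save=None):
    s=read_state(); d=get_image("side"); C=cloud(d)
    g=d["img"].max(2)
    R=Ro.from_euler('xyz',s["tool_rot"]); L=R.inv().apply(C.reshape(-1,3)-s["eef_pos"]).reshape(C.shape)
    m=(np.abs(L[...,0])<25)&(np.abs(L[...,1])<75)&(np.abs(L[...,1])>20)&(L[...,2]<-10)&(L[...,2]>-130)&(C[...,2]>176)
    for sg in(-1,1):
        q=L[m&(np.sign(L[...,1])==sg)]
        if len(q): q=q[np.argsort(-q[:,2])][:12]; print("side tips(tool mm)",sg,q[:12:2].tolist() and np.round(q[:6],0).tolist())
    if save: crop(d,190,190,290,265,8,save)
    return d
if __name__=="__main__":
    delta([507,235,125],-3.7); tips("pics/s5.png")
E
python3 tips.py
```

```text
t 3.87 pos [504.3 234.4 121.5] rot [ 3.1  0.  -0.1] F [ 0.4 -0.5 -1.6] w 85.6
delta cm [ 0.3 -0.1 -0.3] rot [0. 0. 0.]
side tips(tool mm) -1 [[-11.0, -49.0, -55.0], [-9.0, -47.0, -56.0], [-11.0, -46.0, -56.0], [-10.0, -44.0, -58.0], [-6.0, -54.0, -58.0], [-9.0, -51.0, -58.0]]
side tips(tool mm) 1 [[9.0, 40.0, -55.0], [-9.0, 42.0, -55.0], [7.0, 42.0, -55.0], [-5.0, 42.0, -56.0], [-9.0, 45.0, -57.0], [9.0, 41.0, -58.0]]
```

View pics/s5.png

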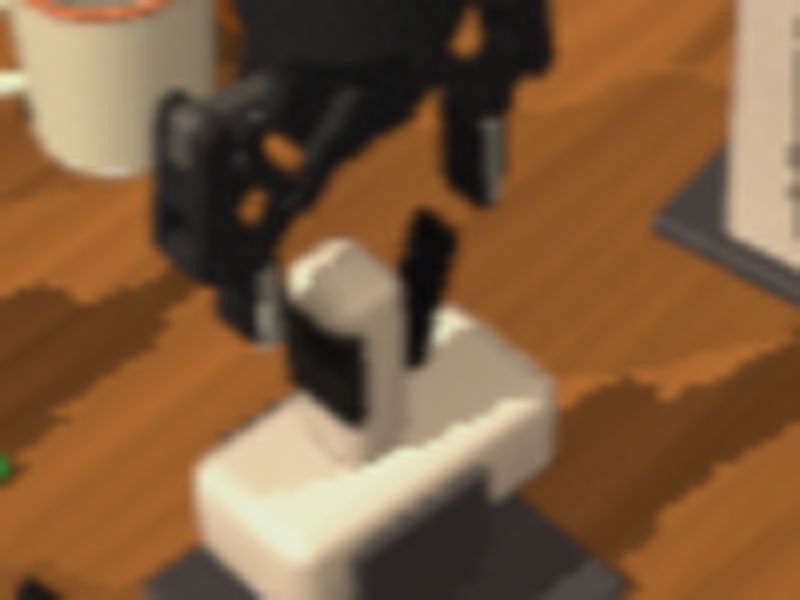

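```bash
python3 - <<'E'
from h import *
from cell import *
np.set_printoptions(precision=0,suppress=True)
s=read_state(); d=get_image("side"); C=cloud(d)
R=Ro.from_euler('xyz',s["tool_rot"]); L=R.inv().apply(C.reshape(-1,3)-s["eef_pos"]).reshape(C.shape)
for a,b in((262,340),(262,325),(270,310),(262,300),(485,195),(485,185),(495,160),(240,320)):
  u,v=int(190+a/8),int(190+b/8);print(a,b,L[v,u],C[v,u])
w=get_image("wrist");s=read_state();Lw=cloud(w,w["T_tool_cam"])
for v in range(222,262,4): print(v,[Lw[v,u].round().tolist() for u in (158,163,168,338,343,348)])
print(s["eef_pos"],s["width"])
E
```

```text
262 340 [ -3. -49. -52.] [505. 284. 174.]
262 325 [ -7. -52. -64.] [500. 287. 186.]
270 310 [ -7. -48. -69.] [500. 283. 191.]
262 300 [ -7. -51. -74.] [501. 286. 196.]
485 195 [-10.  42. -59.] [492. 194. 181.]
485 185 [ -6.  45. -58.] [496. 190. 180.]
495 160 [ -8.  47. -69.] [494. 188. 191.]
240 320 [ -5. -56. -66.] [503. 291. 188.]
222 [[-60.0, -113.0, 121.0], [-60.0, -107.0, 122.0], [-60.0, -101.0, 121.0], [-60.0, 102.0, 122.0], [-60.0, 108.0, 122.0], [-59.0, 114.0, 121.0]]
226 [[-65.0, -113.0, 121.0], [-65.0, -107.0, 121.0], [-65.0, -102.0, 122.0], [-65.0, 102.0, 120.0], [-65.0, 108.0, 121.0], [-65.0, 115.0, 122.0]]
230 [[-70.0, -114.0, 121.0], [-70.0, -108.0, 121.0], [-70.0, -102.0, 121.0], [-70.0, 103.0, 121.0], [-70.0, 109.0, 121.0], [-70.0, 115.0, 121.0]]
234 [[10.0, -46.0, -60.0], [11.0, -43.0, -61.0], [7.0, -44.0, -53.0], [9.0, 42.0, -58.0], [11.0, 43.0, -61.0], [10.0, 47.0, -59.0]]
238 [[10.0, -45.0, -64.0], [9.0, -44.0, -61.0], [5.0, -43.0, -54.0], [8.0, 42.0, -59.0], [10.0, 42.0, -64.0], [11.0, 44.0, -65.0]]
242 [[10.0, -43.0, -69.0], [7.0, -44.0, -62.0], [3.0, -44.0, -54.0], [68.0, -1.0, -181.0], [9.0, 42.0, -66.0], [10.0, 43.0, -69.0]]
246 [[9.0, -43.0, -69.0], [5.0, -43.0, -62.0], [2.0, -43.0, -56.0], [4.0, 42.0, -60.0], [7.0, 42.0, -66.0], [11.0, 42.0, -73.0]]
250 [[7.0, -43.0, -69.0], [3.0, -44.0, -63.0], [-1.0, -43.0, -56.0], [2.0, 42.0, -61.0], [5.0, 42.0, -67.0], [9.0, 42.0, -73.0]]
254 [[4.0, -44.0, -69.0], [2.0, -43.0, -64.0], [-3.0, -43.0, -56.0], [-0.0, 42.0, -60.0], [4.0, 42.0, -68.0], [7.0, 42.0, -73.0]]
258 [[3.0, -44.0, -69.0], [-1.0, -44.0, -64.0], [-5.0, -44.0, -56.0], [-2.0, 42.0, -61.0], [1.0, 42.0, -67.0], [5.0, 42.0, -74.0]]
[505. 235. 122.] 85.51711416893775
```

Both cameras agree: with the jaws open, the tips are at tool z of about -53. That makes the real fingers about 40 mm shorter than the nominal TCP, so I target TCP z≈90 for the squeeze. I descend about 33 mm.

>>> carry_out([
  [[0, 0, 1.0, 0, 0, 0, 8.54], [0, 0, 2.0, 0, 0, 0, 8.54], [0, 0, 3.2, 0, 0, 0, 8.54], [0, 0, 3.2, 0, 0, 0, 8.54], [0, 0, 3.2, 0, 0, 0, 8.54]],
])

```text
clock: 4.43
eef_pos: [504.3, 234.4, 89.6]
tool_rot: [3.14, 0.002, -0.064]
force: [-0.9, 0.5, 0.7]
width: 85.6
```

```bash
python3 - <<'E'
from tips import *
delta([507,235,90],-3.7)
d=get_image("side");crop(d,190,190,290,265,8,"pics/s6.png")
E
```

```text
t 4.43 pos [504.3 234.4  89.6] rot [ 3.1  0.  -0.1] F [-0.9  0.5  0.7] w 85.6
delta cm [ 0.3 -0.1 -0. ] rot [0. 0. 0.]
```

View pics/s6.png

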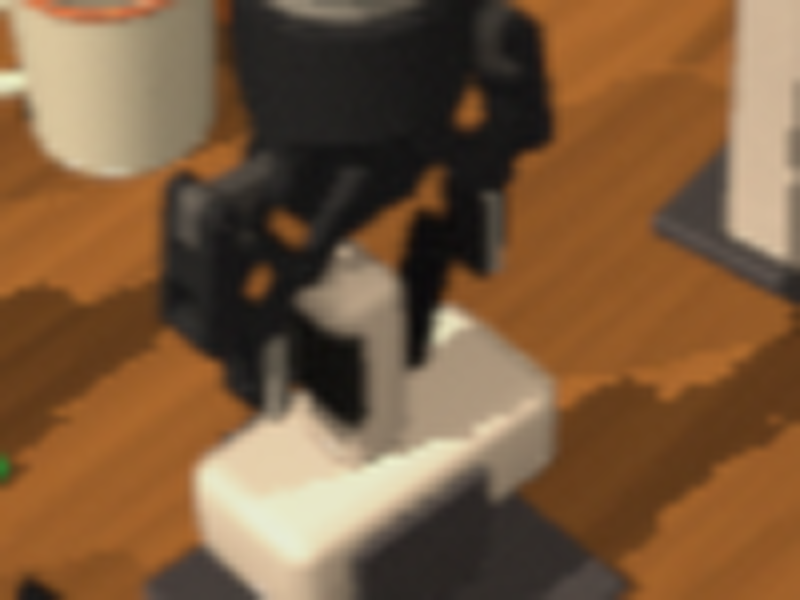

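The jaws now straddle the grip and blade. I shift x by +3 mm and squeeze.

>>> carry_out([
  [[0.3, 0, 0, 0, 0, 0, 8.0], [0.3, 0, 0, 0, 0, 0, 6.0], [0.3, 0, 0, 0, 0, 0, 4.8], [0.3, 0, 0, 0, 0, 0, 3.8], [0.3, 0, 0, 0, 0, 0, 3.8]],
])

```text
clock: 4.9
eef_pos: [508.8, 235.7, 92.1]
tool_rot: [-3.139, -0.002, -0.065]
force: [-1.6, 0.3, 6.7]
width: 39.7
```

>>> carry_out([
  [[0, 0, 0, 0, 0, 0, 3.6], [0, 0, 0, 0, 0, 0, 3.6], [0, 0, 0, 0, 0, 0, 3.6], [0, 0, 0, 0, 0, 0, 3.6], [0, 0, 0, 0, 0, 0, 3.6]],
])

```text
clock: 5.32
eef_pos: [508.8, 235.7, 92.1]
tool_rot: [-3.14, -0.002, -0.065]
force: [-0.9, 1.0, 6.9]
width: 39.6
```

```bash
python3 - <<'E'
from tips import *
delta([507,235,90],-3.7)
d=get_image("side");crop(d,190,190,290,265,8,"pics/s7.png")
E
```

```text
t 5.32 pos [508.8 235.7  92.1] rot [-3.1 -0.  -0.1] F [-0.9  1.   6.9] w 39.6
delta cm [-0.2  0.1  0.2] rot [-0. -0. -0.]
```

View pics/s7.png

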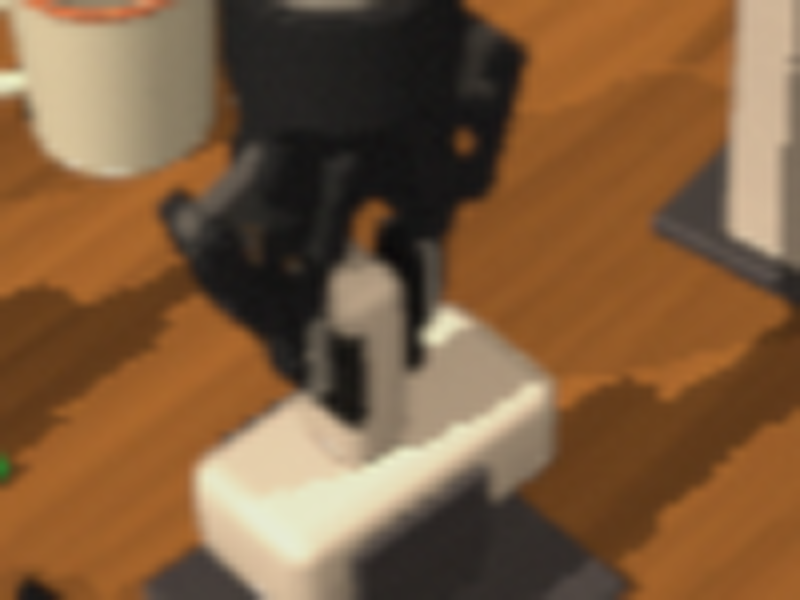

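The opening stalled at 39.6 mm (about 41 expected for a full squeeze, with 36 commanded) and the blade is pressed against the grip. I release and rise.

>>> carry_out([
  [[0, 0, 0, 0, 0, 0, 8.54], [0, 0, 0, 0, 0, 0, 8.54], [0, 0, 0, 0, 0, 0, 8.54], [0, 0, 0, 0, 0, 0, 8.54], [0, 0, -1.5, 0, 0, 0, 8.54]],
])

```text
clock: 5.78
eef_pos: [506.6, 234.9, 103.9]
tool_rot: [3.141, 0.004, -0.063]
force: [0.9, -0.3, -0.3]
width: 85.0
```

>>> carry_out([
  [[0, 0, -3, 0, 0, 0, 8.54], [0, 0, -6, 0, 0, 0, 8.54], [0, 0, -9, 0, 0, 0, 8.54], [0, 0, -12, 0, 0, 0, 8.54], [0, 0, -15, 0, 0, 0, 8.54]],
])

```text
clock: 6.2
eef_pos: [508.1, 235.8, 257.7]
tool_rot: [-3.14, -0.001, -0.063]
force: [0.6, -0.4, 0.4]
width: 85.4
```

```bash
python3 - <<'E'
from tips import *
delta([470,-30,350],5.9)
d=get_image("side");crop(d,190,190,290,265,8,"pics/s8.png")
E
```

```text
t 6.2 pos [508.1 235.8 257.7] rot [-3.1 -0.  -0.1] F [ 0.6 -0.4  0.4] w 85.4
delta cm [-2.1 26.8 -9.3] rot [-0.  -0.  -0.2]
```

View pics/s8.png

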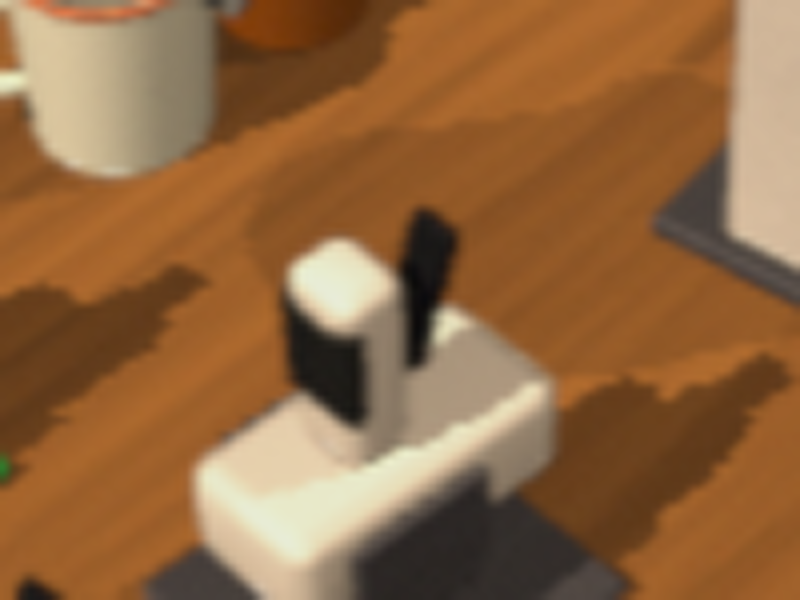

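The trigger is fully sprung back and the scanner is unmoved. Now I go over the hopper to the post.

>>> carry_out([
  [[-0.4, 3.4, -1.8, 0, 0, -0.05, 8.54], [-0.8, 7.0, -3.8, 0, 0, -0.1, 8.54], [-1.2, 10.6, -5.8, 0, 0, -0.15, 8.54], [-1.6, 14.2, -7.8, 0, 0, -0.168, 8.54], [-2.0, 18.0, -9.3, 0, 0, -0.168, 8.54]],
])

```text
clock: 6.67
eef_pos: [477.0, 56.2, 350.6]
tool_rot: [-3.14, -0.004, 0.107]
force: [0.8, 0.1, -0.0]
width: 85.6
```

```bash
python3 -c "
from h import *
delta([520,-250,350],5.9)"
```

```text
t 6.67 pos [477.   56.2 350.6] rot [-3.14  -0.004  0.107] F [ 0.8  0.1 -0. ] w 85.6
delta cm [1.010e+00 3.091e+01 3.000e-02] rot [-0.001 -0.004  0.004]
```

>>> carry_out([
  [[0.1, 4.1, 0, 0, 0, 0, 8.54], [0.2, 8.2, 0, 0, 0, 0, 8.54], [0.4, 12.3, 0, 0, 0, 0, 8.54], [0.5, 16.4, 0, 0, 0, 0, 8.54], [0.7, 20.5, 0, 0, 0, 0, 8.54]],
])

```text
clock: 7.08
eef_pos: [505.4, -148.2, 349.2]
tool_rot: [3.142, -0.002, 0.105]
force: [1.4, -0.2, 0.7]
width: 85.4
```

```bash
python3 -c "
from h import *
delta([524,-257,240],5.9)"
```

```text
t 7.08 pos [ 505.4 -148.2  349.2] rot [ 3.142e+00 -2.000e-03  1.050e-01] F [ 1.4 -0.2  0.7] w 85.4
delta cm [ 0.68 11.02 10.93] rot [ 0.    -0.002  0.002]
```

>>> carry_out([
  [[0.2, 3.8, 0, 0, 0, 0, 8.54], [0.4, 7.6, 1.2, 0, 0, 0, 8.54], [0.6, 10.8, 3.8, 0, 0, 0, 8.54], [0.7, 11.0, 7.5, 0, 0, 0, 8.54], [0.7, 11.0, 11.0, 0, 0, 0, 8.54]],
])

```text
clock: 7.5
eef_pos: [524.2, -258.4, 237.6]
tool_rot: [3.14, -0.003, 0.1]
force: [-0.3, 0.2, -0.4]
width: 85.3
```

>>> carry_out([
  [[0, 0, 0.8, 0, 0, 0, 8.54], [0, 0, 1, 0, 0, 0, 8.54], [0, 0, 1, 0, 0, 0, 8.54], [0, 0, 1, 0, 0, 0, 8.54]],
])

```text
clock: 7.83
eef_pos: [525.1, -255.6, 231.0]
tool_rot: [3.14, -0.004, 0.105]
force: [0.8, 0.3, -0.2]
width: 85.3
```

```bash
python3 - <<'E'
from h import *
from cell import *
delta([524,-257,104],5.9)
s=read_state();d=get_image("wrist");d["st"]=s;pickle.dump(d,open("w9.pkl","wb"))
cv2.imwrite("pics/w9.png",d["img"]);crop(d,190,40,350,160,5,"pics/w9c.png")
E
```

```text
t 7.83 pos [ 525.1 -255.6  231. ] rot [ 3.14  -0.004  0.105] F [ 0.8  0.3 -0.2] w 85.3
delta cm [-0.17  0.11 12.7 ] rot [ 0.002 -0.004  0.002]
```

View pics/w9.png

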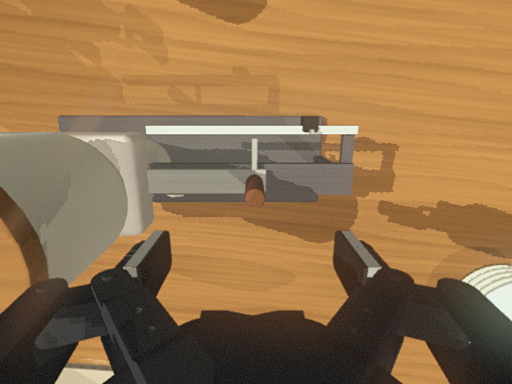

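The wrist view shows the post top at (255,197), the pointer bar at column 254 and the clip at (310,124). I zoom in on the clip.

```bash
python3 - <<'E'
from h import *
np.set_printoptions(precision=1,suppress=True)
d=pickle.load(open("w9.pkl","rb"));crop(d,240,100,340,175,8,"pics/w9c.png")
E
```

```text
(no output)
```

View pics/w9c.png

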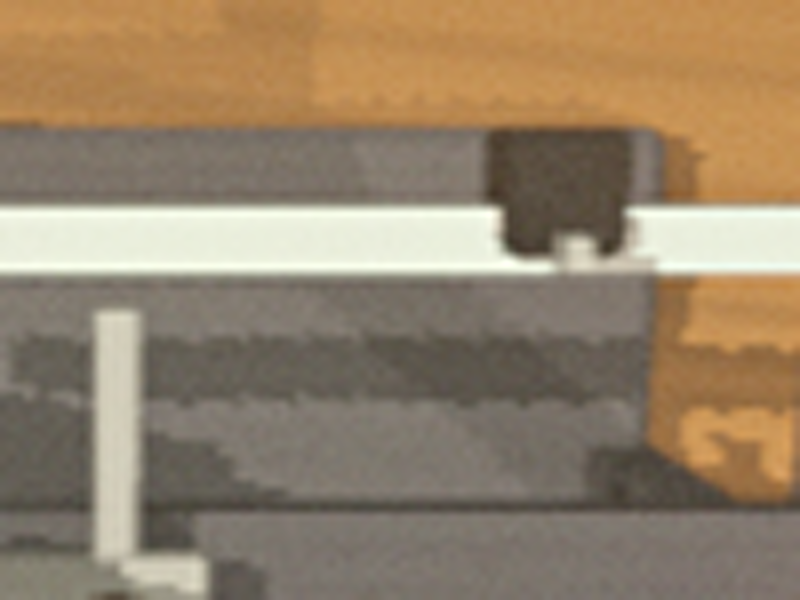

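```bash
python3 - <<'E'
from h import *
np.set_printoptions(precision=1,suppress=True)
d=pickle.load(open("w9.pkl","rb"));s=d["st"]
W=np.eye(4);W[:3,:3]=Ro.from_euler('xyz',s["tool_rot"]).as_matrix();W[:3,3]=s["eef_pos"];T=W@d["T_tool_cam"]
P=lambda a,b,z:bp(d,240+a/8-.44,100+b/8-.44,z,T)
p1=P(117,312,138);p0=P(117,545,138);f=P(577,242,137)
r0=P(10,272,129);r1=P(780,272,129)
u=(r1-r0)[:2];u/=np.linalg.norm(u)
post=bp(d,255,198,196,T)
print("pointer",p1,p0,"fin",f,"railang",np.degrees(np.arctan2(u[1],u[0])),"posttop",post)
print("pull pointer->fin",(f-p1)[:2]@u,(f-p0)[:2]@u,"post->fin",(f-post)[:2]@u,"clip mid",(P(565,242,141)-p1)[:2]@u)
E
```

```text
pointer [ 567.1 -252.9  138. ] [ 537.8 -256.1  138. ] fin [ 581.5 -308.7  137. ] railang -84.03450944265819 posttop [ 523.7 -257.7  196. ]
pull pointer->fin 57.00896993789092 56.930882580478844 post->fin 56.78222256153673 clip mid 54.67603993412362
```

The pull should be about 57 mm. I descend onto the post.

>>> carry_out([
  [[-0.1, 0.1, 2.5, 0, 0, 0, 8.54], [-0.1, 0.1, 5.0, 0, 0, 0, 8.54], [-0.1, 0.1, 7.5, 0, 0, 0, 8.54], [-0.1, 0.1, 10.0, 0, 0, 0, 8.54], [-0.1, 0.1, 12.0, 0, 0, 0, 8.54]],
])

```text
clock: 8.3
eef_pos: [523.6, -256.8, 109.2]
tool_rot: [3.14, -0.003, 0.104]
force: [-0.5, 0.3, -0.2]
width: 85.6
```

>>> carry_out([
  [[0, 0, 0.6, 0, 0, 0, 8.54], [0, 0, 0.6, 0, 0, 0, 8.54], [0, 0, 0.6, 0, 0, 0, 8.54]],
])

```text
clock: 8.55
eef_pos: [523.7, -257.1, 104.3]
tool_rot: [3.14, -0.002, 0.104]
force: [-0.3, 0.4, -0.4]
width: 85.4
```

```bash
python3 - <<'E'
from h import *
from cell import *
delta([524,-257.3,104],5.9)
d=get_image("wrist");cv2.imwrite("pics/w10.png",d["img"])
d=get_image("side");crop(d,260,100,380,190,6,"pics/s10.png")
E
```

```text
t 8.55 pos [ 523.7 -257.1  104.3] rot [ 3.14e+00 -2.00e-03  1.04e-01] F [-0.3  0.4 -0.4] w 85.4
delta cm [0.03 0.02 0.03] rot [ 0.001 -0.002  0.001]
```

View pics/w10.png

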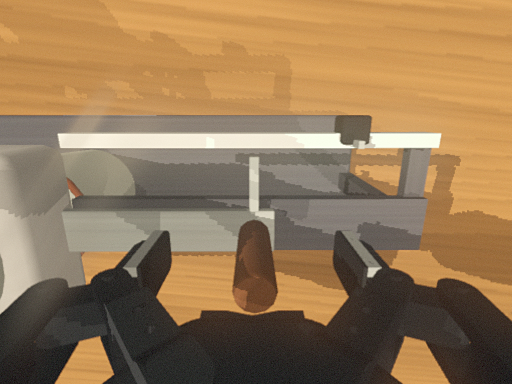

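View pics/s10.png

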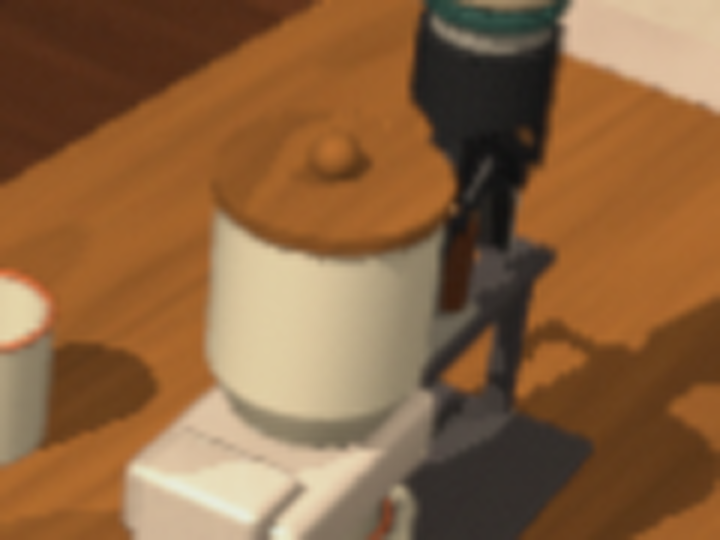

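The post is centred between the open fingers, at columns 236–277 with the fingers at 165 and 340. I close.

>>> carry_out([
  [[0, 0, 0, 0, 0, 0, 6.5], [0, 0, 0, 0, 0, 0, 4.5], [0, 0, 0, 0, 0, 0, 2.8], [0, 0, 0, 0, 0, 0, 1.4], [0, 0, 0, 0, 0, 0, 1.0]],
])

```text
clock: 9.07
eef_pos: [522.4, -256.8, 102.9]
tool_rot: [3.141, -0.0, 0.104]
force: [0.6, -0.1, -0.2]
width: 25.6
```

>>> carry_out([
  [[0, 0, 0, 0, 0, 0, 1.0], [0, 0, 0, 0, 0, 0, 1.0], [0, 0, 0, 0, 0, 0, 1.0]],
])

```text
clock: 9.32
eef_pos: [522.6, -258.3, 103.1]
tool_rot: [3.14, -0.001, 0.103]
force: [0.6, -4.7, 1.6]
width: 16.5
```

```bash
python3 - <<'E'
from h import *
from cell import *
delta([524,-257.3,104],5.9)
d=get_image("wrist");cv2.imwrite("pics/w11.png",d["img"])
E
```

```text
t 9.32 pos [ 522.6 -258.3  103.1] rot [ 3.14e+00 -1.00e-03  1.03e-01] F [ 0.6 -4.7  1.6] w 16.5
delta cm [ 0.15 -0.08 -0.09] rot [ 0.002 -0.001 -0.   ]
```

View pics/w11.png

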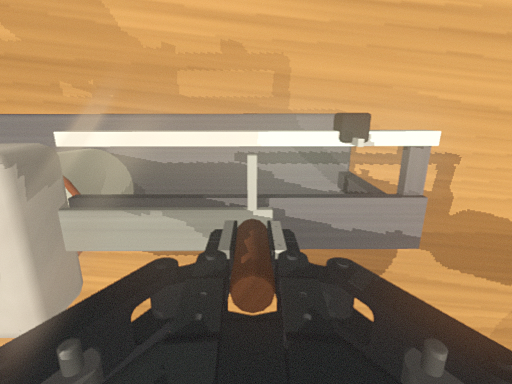

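The post is gripped at 16.5 mm opening. I pull along tool +y.

>>> carry_out([
  [[0, 0.8, 0, 0, 0, 0, 1.0], [0, 1.6, 0, 0, 0, 0, 1.0], [0, 2.5, 0, 0, 0, 0, 1.0], [0, 3.4, 0, 0, 0, 0, 1.0], [0, 4.2, 0, 0, 0, 0, 1.0]],
])

```text
clock: 9.78
eef_pos: [526.1, -293.9, 103.1]
tool_rot: [-3.135, 0.002, 0.106]
force: [-3.7, 8.7, 10.4]
width: 16.9
```

>>> carry_out([
  [[0, 0.6, 0, 0, 0, 0, 1.0], [0, 1.1, 0, 0, 0, 0, 1.0], [0, 1.4, 0, 0, 0, 0, 1.0], [0, 1.4, 0, 0, 0, 0, 1.0], [0, 1.4, 0, 0, 0, 0, 1.0]],
])

```text
clock: 10.2
eef_pos: [527.4, -306.6, 103.1]
tool_rot: [-3.134, 0.002, 0.106]
force: [-4.5, 9.9, 10.7]
width: 16.9
```

```bash
python3 - <<'E'
from h import *
from cell import *
delta([524+5.9,-257.3-56.7,104],5.9)
s=read_state();d=get_image("wrist");d["st"]=s;pickle.dump(d,open("w12.pkl","wb"));cv2.imwrite("pics/w12.png",d["img"]);crop(d,215,100,315,175,8,"pics/w12c.png")
E
```

```text
t 10.2 pos [ 527.4 -306.6  103.1] rot [-3.134e+00  2.000e-03  1.060e-01] F [-4.5  9.9 10.7] w 16.9
delta cm [ 0.17  0.76 -0.1 ] rot [-0.008  0.002  0.003]
```

View pics/w12.png

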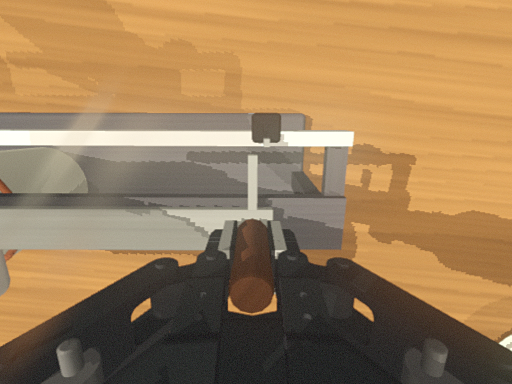

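View pics/w12c.png

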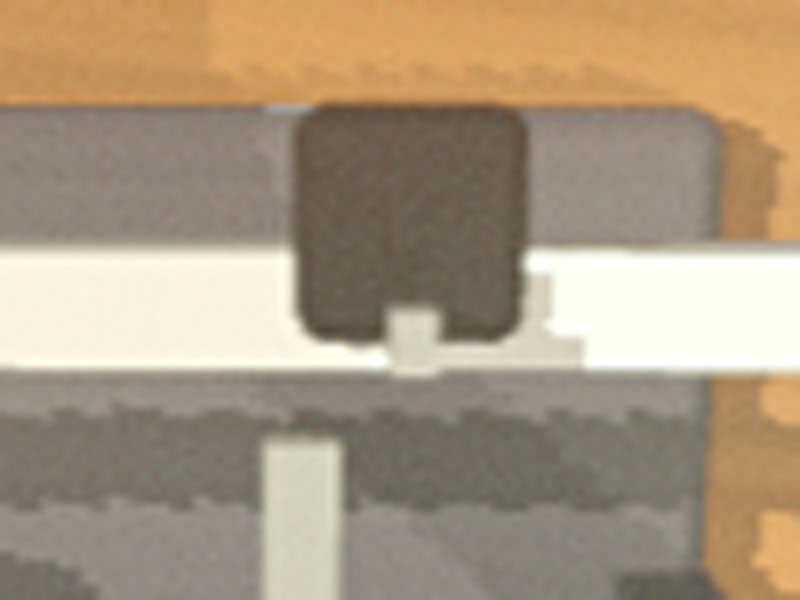

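The pointer is at crop column 302 and the fin at 413, so about 7.3 mm short. With some compliance in the arm, I command 8 mm more.

>>> carry_out([
  [[0, 0.3, 0, 0, 0, 0, 1.0], [0, 0.6, 0, 0, 0, 0, 1.0], [0, 0.8, 0, 0, 0, 0, 1.0], [0, 0.8, 0, 0, 0, 0, 1.0], [0, 0.8, 0, 0, 0, 0, 1.0]],
])

```text
clock: 10.67
eef_pos: [528.2, -314.0, 103.1]
tool_rot: [-3.133, 0.003, 0.107]
force: [-3.7, 10.8, 12.3]
width: 16.9
```

```bash
python3 - <<'E'
from h import *
from cell import *
delta([524+5.9,-257.3-56.7,104],5.9)
s=read_state();d=get_image("wrist");d["st"]=s;pickle.dump(d,open("w13.pkl","wb"));crop(d,215,100,315,175,8,"pics/w13c.png")
W=np.eye(4);W[:3,:3]=Ro.from_euler('xyz',s["tool_rot"]).as_matrix();W[:3,3]=s["eef_pos"];print((W@d["T_tool_cam"])[:3,3])
E
```

```text
t 10.67 pos [ 528.2 -314.   103.1] rot [-3.133e+00  3.000e-03  1.070e-01] F [-3.7 10.8 12.3] w 16.9
delta cm [ 0.17  0.02 -0.09] rot [-0.009  0.003  0.004]
[ 595.99500415 -307.66340157  284.32310282]
```

View pics/w13c.png

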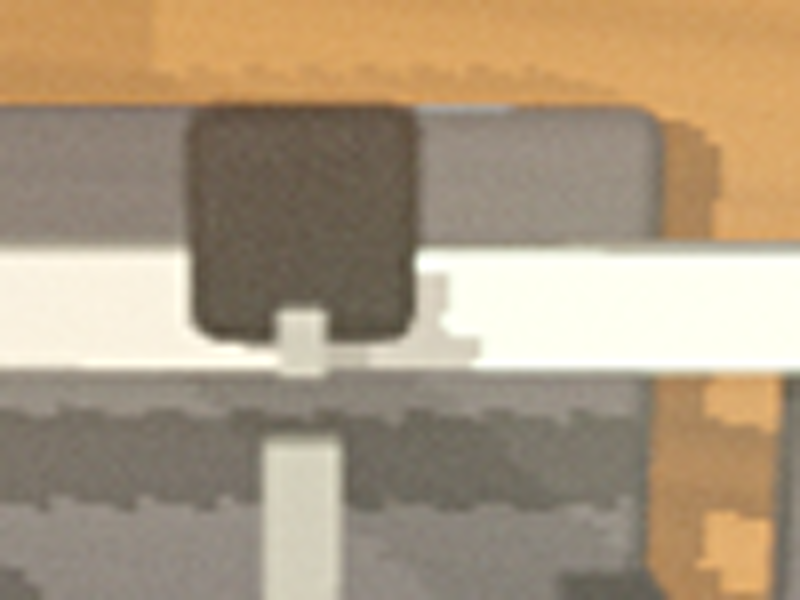

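The pointer and fin are both at crop column 302, which is on the optical axis (column 252), so there is no parallax. I hold, check that it stays steady and confirm nothing else moved.

>>> carry_out([
  [[0, 0, 0, 0, 0, 0, 1.0], [0, 0, 0, 0, 0, 0, 1.0], [0, 0, 0, 0, 0, 0, 1.0], [0, 0, 0, 0, 0, 0, 1.0], [0, 0, 0, 0, 0, 0, 1.0]],
])

```text
clock: 11.13
eef_pos: [528.2, -313.8, 103.1]
tool_rot: [-3.133, 0.003, 0.107]
force: [-4.1, 11.4, 11.6]
width: 16.4
```

```bash
python3 - <<'E'
from h import *
from cell import *
delta([524+5.9,-257.3-56.7,104],5.9)
d=get_image("wrist");crop(d,215,100,315,175,8,"pics/w14c.png")
a=get_image("side")["img"];b=pickle.load(open("side0.pkl","rb"))["img"]
cv2.imwrite("pics/s14.png",a)
for n,(x0,y0,x1,y1) in dict(mugA=(180,172,218,212),jar=(214,158,238,196),mugB=(242,145,270,178),scanner=(208,218,270,284)).items():
  print(n,np.abs(a[y0:y1,x0:x1].astype(int)-b[y0:y1,x0:x1]).mean().round(1))
E
```

```text
t 11.13 pos [ 528.2 -313.8  103.1] rot [-3.133e+00  3.000e-03  1.070e-01] F [-4.1 11.4 11.6] w 16.4
delta cm [ 0.17  0.03 -0.09] rot [-0.009  0.003  0.004]
mugA 3.0
jar 2.4
mugB 2.6
scanner 6.4
```

View pics/w14c.png

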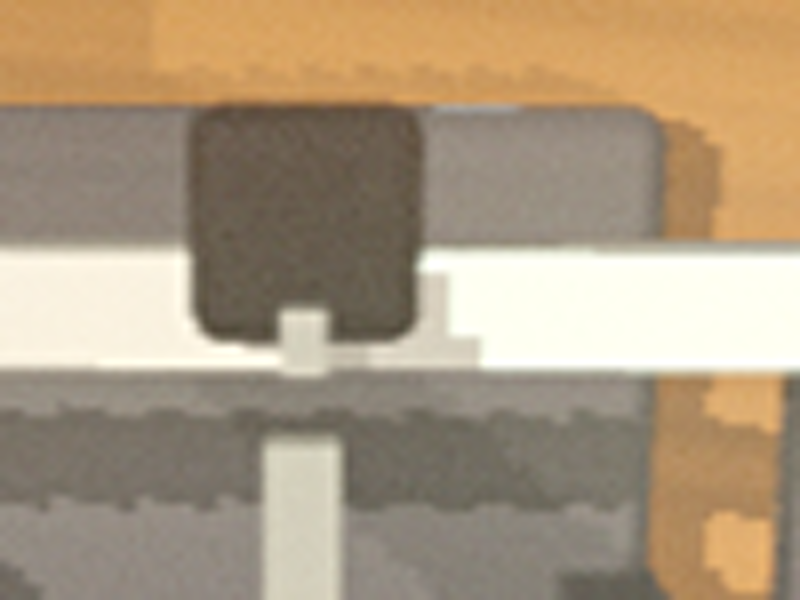

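View pics/s14.png

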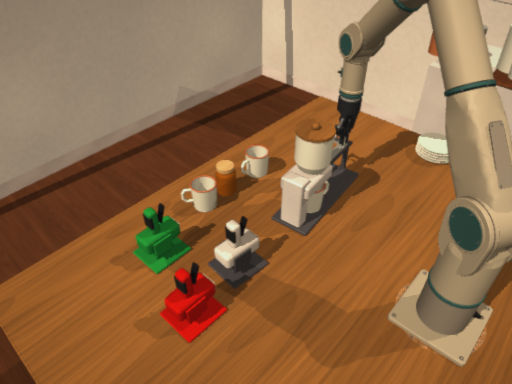

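The pointer (302) and fin (304) are still aligned, the hold is steady, the mugs and jar have not moved, and the trigger is out. I hand in.

```bash
python3 -c "
from cell import *
print(finish_job())"
```

```text
the job is handed in; nothing more can be done
None
```

I squeezed the scanner's trigger and let it spring back. Then I pulled the shutter about 57 mm out to the mark and handed in at 11.1 s, still gripping the post. The hand-in reports no verdict.

**Last checks**
- **Trigger:** the squeeze stalled at 39.6 mm opening, close to the 41 mm expected when fully in. After release the blade looked fully sprung out.
- **Shutter at the mark:** in the final wrist picture the pointer bar and the fin were level to within about 0.2 mm. The reported tool position moved only 0.2 mm over the last 0.4 s hold.
- **Grip on the post:** the fingers read 16.4 mm on the 18 mm post, with the spring pulling at about 11 N.
- **Mugs and jar:** the two worktop mugs and the jar were unmoved in the side view. I did not check the mug under the spout separately; nothing was brought near it.

**What disagreed**
- **Finger length:** both the side and wrist cameras showed the fingertips about 40 mm short of where the stated tool point puts them. My first squeeze height was therefore too high. I went by the cameras for both grasps and lowered the tool to match.
- **Scanner area:** this part of the side view differed more from the start than the mugs and jar did (6.4 against about 3). I put that down to a changed arm shadow, as the scanner looked the same.

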